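# Hold the roller-door key switch on

## Task

Run the workshop's roller door from its hold-to-run key switch: slide the dust cover fully open to its stop, take the key with the wide wing bow out of the wooden block and push it fully home in the lock, wiggling it past the sticky pins. Then turn it a quarter clockwise (seen from above) to the stop and keep hold of it: finish with the gripper still holding the key turned there against its spring, because the door stops if it is let go. Leave the other keys and everything else on the table where they are.

Things in the scene. Friction and masses are not known exactly. Their poses are not given: they have to be found in the camera images.
- wing_key_bow (a point): The key to use, upright in one of the block's three slots (which one varies): it has the widest black bow, a wing 46 mm wide, 10 mm thick, 28 mm tall. Point: centre of the bow. z up; y along the width of bow and blade; x through the thickness (pinch the two flat faces, closing along x). Weighs about 40 g.
- wing_key_shoulder (a point): Underside of the wing key's 28 x 18 x 4 mm collar, on its axis, 26 mm below the bow's centre; the collar rests on the block at the start. Below it is the blade: 24 mm long, 16 mm wide (y), 4 mm thick (x), its tip tapering to about 8 mm. Above the collar is a 14 mm wide neck, 8 mm high, up to the bow.
- round_key_bow (a point): A spare key to leave in the block: the same but with a round bow 28 mm in diameter. Point: centre of the bow.
- slim_key_bow (a point): A spare key to leave in the block: the same but with a slim bow 20 mm wide. Point: centre of the bow.
- keyblock: Fixed wooden block, 55 mm (x) by 180 mm (y) by 40 mm high, with three slots 60 mm apart along its y in which keys stand. Origin: centre of the underside.
- switchbox: Fixed grey steel key-switch box of the roller door, 100 mm (its x) by 170 mm (its y), top face 55 mm above the table. Origin: on the table straight below the lock cylinder; the box reaches from -50 to +120 mm along its y. The dust cover slides towards its +y.
- keyway (a point): Centre of the lock cylinder (35 mm across), in the box's top face. Turns with the cylinder: z up, y along the keyway's long side. Keyway 18 x 5.8 mm with a 3 mm deep funnel flaring to 24 x 12 mm: 1 mm of play round the blade. The key goes straight down and is home when its collar sits on the face, the bow's centre 26 mm above this point.
- keyway_floor (a point): Floor of the keyway, 28 mm below its mouth. Two sticky pins stand in from the keyway's narrow ends, 8 and 13 mm below the mouth; the tapered blade must push each aside (about 6 N sideways, some 5 to 15 N of downward push); they stay where they are pushed. Rocking the key 1 to 2 mm along the keyway while pushing helps.
- cylinder (a joint): Angle of the lock cylinder: 0 = rest, grows clockwise seen from above, hard stop at 1.5 rad (a quarter turn). Spring-loaded: about 0.03 N m at rest to 0.12 N m at the stop; it turns back by itself when let go. The key turns some 0.1 rad in its play before the cylinder follows.
- cover_grip (a point): Aluminium dust cover, a 56 x 50 mm plate lying just over the lock face, with an upright fin: 10 mm thick along the box's y, 30 mm along x, 40 mm tall, from 8 to 48 mm above the box's top face. Point: on the fin's axis, 32 mm above the box's top face. Same axes as the switch box.
- cover (a joint): Travel of the dust cover towards the box's +y: 0 = over the keyway, 0.07 m = open, against its stop. About 2.5 N of friction; it stays where it is left.
- tape_roll: Roll of tape lying flat, 76 mm across, 25 mm high; leave alone. Origin: centre of the underside.
- padlock: Brass padlock lying flat, 40 x 45 x 22 mm with its shackle; leave alone. Origin: centre of the underside of its case.
- spray_can: Spray can 62 mm across, 180 mm tall; leave alone. Origin: centre of the underside.
- screw_jar: Jar 70 mm across, 85 mm tall; leave alone. Origin: centre of the underside.
- screwdriver: Screwdriver lying flat beyond the work; leave alone. Origin: near the middle of its length.
- parts_carton: Cardboard carton 70 x 110 x 50 mm; leave alone. Origin: centre of the underside.
There are look-alikes about, which are no part of the job. Leave any purple look-alike of the switchbox alone.

How it is judged:
By the outcome, as a careful person would: the job done as asked, in the order asked, and still so for the second after the job is handed in, while the arm keeps its last pose, push and grip.
It also fails if it takes over 69 s, if anything falls off the work surface, if the arm or the gripper's body presses on something with over 40 N, if the wrist force passes 120 N, or if a joint passes its speed limit or range.

## Robot

A 6-joint arm with a two-finger parallel gripper is mounted at the origin on the work surface. World frame = base frame: x ahead of the robot, y to its left, z up, the work surface at z = 0. Lengths are in mm, angles in degrees, forces in N, time in s.
With the tool pointing down it reaches from about 250 to 850 mm from the base axis. Payload 12.5 kg.
Tool frame: the origin (TCP) lies on the centre line of the jaws, within the pads' length; the fingertips stand 19 mm ahead of it and the grasp point (between the pads) is the TCP; z points along the fingers, y is the line along which they close (so a half turn about z gives the same grasp; the last joint's range is limited). The gripper opens to 93 mm and grips with 3 to 60 N. Pads are 15 mm wide; open, the fingers measure 128 mm over their backs; the gripper's body (75 mm by 188 mm) begins 65 mm behind the grasp point.
Start: joints at [-67.93, 20.094, 94.641, -0, 65.266, -4.847], TCP at [249.005, -490.389, 237.633] pointing down, gripper open.
Joint ranges: [-157.81, 157.81], [-45, 120.19], [0.68, 151.7], [-89.99, 269.99], [4.06, 180], [-164.3, 164.3]. Speed limits (degrees/s): [127.2, 127.2, 159.86, 180, 180, 180].

## Interface

Orientations are given as a 3x3 rotation matrix whose columns are the frame's x, y, z axes.
In Python, from station import ctrl gives the robot as it stands. Calls block until the motion is done:
- ctrl.move_to(position, orientation): joint-space move of the TCP to a pose.
- ctrl.move_linear(position, rotation=None, speed=150, stop_force=None): straight line of the TCP; rotation=None keeps the orientation; speed is the mean speed in mm/s. With stop_force (N) it stops when the force on the tool has changed by that much, and returns True; else False.
- ctrl.set_joints(angles): joint-space move.
- ctrl.let_go() and ctrl.grasp(force=None): open the fingers fully, or close them until they stop; force is the grip in N (None keeps the last).
- ctrl.wait(seconds).
- ctrl.ik(position, orientation): joint angles nearest the present ones, or None.
- ctrl.read_camera(name): name is "side" or "top" or "wrist"; returns the picture (480x640x3 uint8, red, green, blue); there is no depth.
- ctrl.camera_model(name): a dict with "K" (3x3 intrinsics, pixels), "k1" (the pictures are not rectified: a ray, as slopes to the right and down, at radius r is drawn at 1 + k1 r^2 times it, then the intrinsics apply), "view" (4x4, takes a point from world to camera coordinates); the wrist camera has in their place "mount" (4x4, takes a point from camera to tool coordinates, whose origin is the TCP and whose axes are the flange's). Camera axes: x right, y down, z forward; pixel columns grow to the right and rows downward; lengths in mm; the calibration is good to about 2 mm. A picture is of the moment at which its call begins: read the wrist's pose just before it. camera_model takes no time and is no camera call.
A pose or a line that the arm cannot do raises ctrl.PlanningError and nothing moves.
- ctrl.close_job(): hands the job in; it is judged then, once.
Readings, each from a call of its own:
- ctrl.get_time_s(): time.
- ctrl.get_joint_pos(): joint angles.
- ctrl.get_qd(): joint speeds.
- ctrl.get_effort(): joint torques, N m.
- ctrl.get_position(): TCP position.
- ctrl.get_tool_rot(): TCP orientation.
- ctrl.get_contact_force(): force on the tool from outside, world axes, zero at the start.
- ctrl.get_moment(): the same for the moment, N m.
- ctrl.get_gripper_width(): opening from 0.0 (shut) to 1.0 (fully open).
- ctrl.get_finger_force(): force on a finger pad.
Only numpy, scipy, OpenCV 4.12 (cv2) and the standard library are available. Lean on these libraries where they do the work, as an engineer would, in place of code of your own. Each camera call takes 0.05 s, during which the arm holds its last target. There are 200 camera calls.

## Working session

There is one attempt and no reset: what is moved stays moved. The work goes in short steps, each a Python script; the robot and the scene stay as the last script left them, time stands still between calls to the robot, and variables do not carry over. Pictures are saved under pics/ and viewed, at most 10 in all, crops included, and the job is handed in when it is done.

```bash
mkdir -p pics; ls; python3 - <<'E'
from station import ctrl
import cv2,numpy as np
for n in("side","top"):
    im=ctrl.read_camera(n);cv2.imwrite(f"pics/{n}0.png",im[:,:,::-1])
    m=ctrl.camera_model(n);print(n,m["K"],m["k1"],np.round(m["view"],3))
print(ctrl.camera_model("wrist"),ctrl.get_time_s(),ctrl.get_tool_rot())
E
```

```text
pics
side [[468.30990001   0.         318.05756793]
 [  0.         468.30990001 238.29664842]
 [  0.           0.           1.        ]] 0.022505645976131403 [[-7.78000e-01 -6.28000e-01  1.20000e-02  4.33976e+02]
 [-4.74000e-01  5.74000e-01 -6.68000e-01  3.24727e+02]
 [ 4.13000e-01 -5.25000e-01 -7.44000e-01  8.79882e+02]
 [ 0.00000e+00  0.00000e+00  0.00000e+00  1.00000e+00]]
top [[446.6137162    0.         323.7052403 ]
 [  0.         446.6137162  236.40754894]
 [  0.           0.           1.        ]] -0.04160517298182106 [[-6.800000e-02 -9.980000e-01  0.000000e+00  4.300200e+01]
 [-9.750000e-01  6.600000e-02 -2.110000e-01  5.779050e+02]
 [ 2.100000e-01 -1.500000e-02 -9.780000e-01  1.199782e+03]
 [ 0.000000e+00  0.000000e+00  0.000000e+00  1.000000e+00]]
{'K': array([[378.88068733,   0.        , 320.48222749],
       [  0.        , 378.88068733, 241.51653727],
       [  0.        ,   0.        ,   1.        ]]), 'k1': -0.0812202024991241, 'mount': array([[ 5.59586228e-04, -9.69567532e-01, -2.44823381e-01,
         6.77476864e+01],
       [ 9.99999780e-01,  6.29967374e-04, -2.09170412e-04,
         8.26721210e-01],
       [ 3.57035583e-04, -2.44823210e-01,  9.69567671e-01,
        -1.47894217e+02],
       [ 0.00000000e+00,  0.00000000e+00,  0.00000000e+00,
         1.00000000e+00]])} 0.1 [[ 8.91677653e-01  4.52670749e-01 -3.95511420e-04]
 [ 4.52670911e-01 -8.91677098e-01  9.99432393e-04]
 [ 9.97453353e-05 -1.07020804e-03 -9.99999422e-01]]
```

View pics/top0.png

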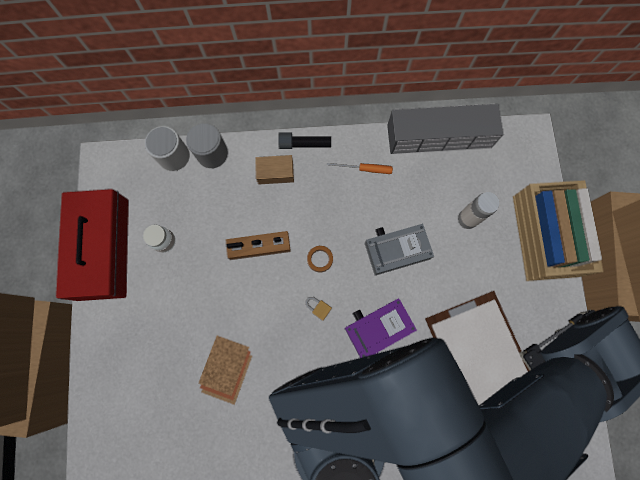

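View pics/side0.png

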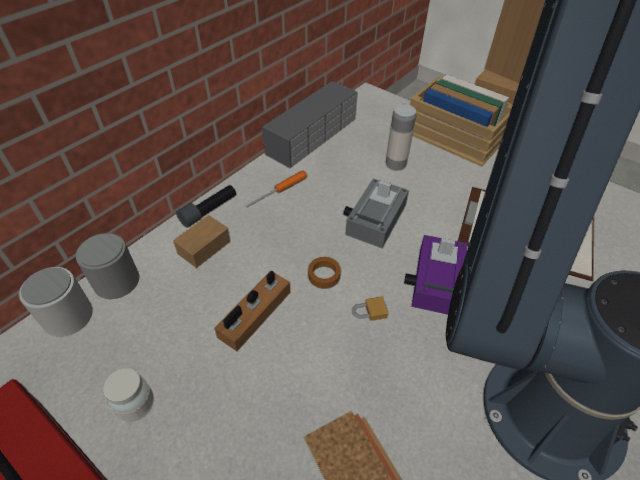

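The top view shows the grey box at about (399,249) with the light cover on its right half. The block is at (258,245), with the widest black bow in its left slot at about (235,245). In the side view the wing key is at the near end, (233,318). Next I'll take wrist close-ups of both.

```bash
cat > h.py <<'E'
from station import ctrl
import cv2,numpy as np
def cam(n,pose=None):
    m=ctrl.camera_model(n)
    if n=="wrist":
        p,R=pose; T=np.eye(4);T[:3,:3]=R;T[:3,3]=p; c2w=T@m["mount"]
    else: c2w=np.linalg.inv(m["view"])
    return m["K"],m["k1"],c2w
def ray(c,u):
    K,k,T=c; d=np.array([(u[0]-K[0,2])/K[0,0],(u[1]-K[1,2])/K[1,1]]); s=d.copy()
    for _ in range(10): s=d/(1+k*(s@s))
    return T[:3,3],T[:3,:3]@np.r_[s,1]
def onz(c,u,z):
    o,d=ray(c,u); return o+d*(z-o[2])/d[2]
def proj(c,P):
    K,k,T=c; q=np.linalg.inv(T)@np.r_[P,1]; s=q[:2]/q[2]; s=s*(1+k*(s@s)); return K[:2,:2]@s+K[:2,2]
def tri(cs,us):
    A=np.zeros((3,3));b=np.zeros(3)
    for c,u in zip(cs,us):
        o,d=ray(c,u);d=d/np.linalg.norm(d);M=np.eye(3)-np.outer(d,d);A+=M;b+=M@o
    return np.linalg.solve(A,b)
def down(yaw):  # tool y (closing) along world angle yaw
    a=np.radians(yaw);y=np.array([np.cos(a),np.sin(a),0]);z=np.array([0,0,-1.]);return np.c_[np.cross(y,z),y,z]
def snap(name):
    p,R=np.array(ctrl.get_position()),np.array(ctrl.get_tool_rot()); im=ctrl.read_camera("wrist")
    cv2.imwrite(f"pics/{name}.png",im[:,:,::-1]); np.savez(f"pics/{name}.npz",p=p,R=R); return im,cam("wrist",(p,R))
def load(name):
    d=np.load(f"pics/{name}.npz"); return cv2.imread(f"pics/{name}.png"),cam("wrist",(d["p"],d["R"]))
E
python3 - <<'E'
from h import *
t=cam("top")
im=cv2.imread("pics/top0.png")
for n,u,z in[("box corners",(365,243),55),("",(424,224),55),("",(433,255),55),("",(376,268),55),("cover",(410,242),60),("blk",(226,236),40),("",(288,232),40),("",(290,245),40),("",(229,252),40),("wing",(234,245),66)]:
    print(n,np.round(onz(t,u,z)))
print(np.round(ctrl.get_position()))
E
```

```text
box corners [ 554. -112.   55.]
 [ 598. -285.   55.]
 [ 507. -300.   55.]
 [ 481. -136.   55.]
cover [ 547. -238.   60.]
blk [604. 284.  40.]
 [604. 105.  40.]
 [566. 102.  40.]
 [557. 277.  40.]
wing [571. 257.  66.]
[ 249. -490.  237.]
```

```bash
python3 - <<'E'
from h import *
for p in([547,-238,230],[571,250,230]):
  for y in(104,-76,14,194,-76+180+80,14-100,194-100,0,180):
    q=ctrl.ik(p,down(y)); print(p,y,None if q is None else np.round(q))
E
```

```text
[547, -238, 230] 104 [ -28.   25.   88.   -0.   67. -132.]
[547, -238, 230] -76 [-28.  25.  88.  -0.  67.  48.]
[547, -238, 230] 14 [-28.  25.  88.  -0.  67. -42.]
[547, -238, 230] 194 [-28.  25.  88.  -0.  67. 138.]
[547, -238, 230] 184 [-28.  25.  88.  -0.  67. 148.]
[547, -238, 230] -86 [-28.  25.  88.  -0.  67.  58.]
[547, -238, 230] 94 [ -28.   25.   88.   -0.   67. -122.]
[547, -238, 230] 0 [-28.  25.  88.  -0.  67. -28.]
[547, -238, 230] 180 [-28.  25.  88.  -0.  67. 152.]
[571, 250, 230] 104 [ 19.  28.  84.  -0.  68. -85.]
[571, 250, 230] -76 [19. 28. 84. -0. 68. 95.]
[571, 250, 230] 14 [19. 28. 84. -0. 68.  5.]
[571, 250, 230] 194 None
[571, 250, 230] 184 None
[571, 250, 230] -86 [ 19.  28.  84.  -0.  68. 105.]
[571, 250, 230] 94 [ 19.  28.  84.  -0.  68. -75.]
[571, 250, 230] 0 [19. 28. 84. -0. 68. 19.]
[571, 250, 230] 180 [  19.   28.   84.   -0.   68. -161.]
```

```bash
python3 - <<'E'
from h import *
ctrl.move_to([547,-225,240],down(-76)); snap("box1"); print(ctrl.get_time_s())
E
```

```text
1.6333
```

View pics/box1.png

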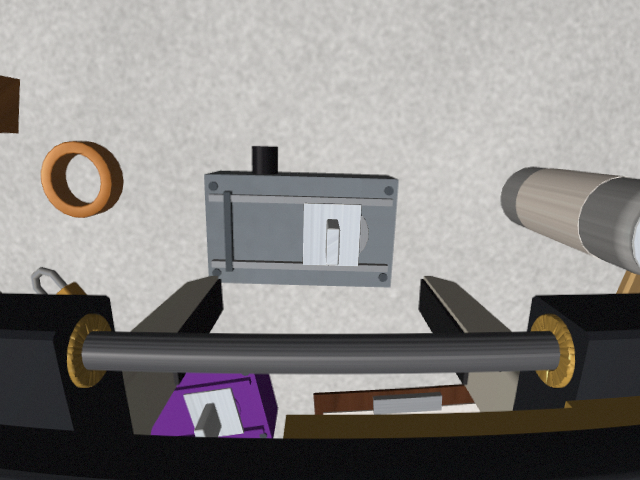

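The wrist view shows the grey box top face from (206,174) to (391,286), with the cover plate at x 303–360 and the fin at about (333,240). The stop bar is on the left at (228,230), so the cover opens left, towards world +y. I'll zoom in for accuracy.

```bash
python3 - <<'E'
from h import *
im,c=load("box1")
cv2.imwrite("pics/box1c.png",cv2.resize(im[165:295,200:400],(800,520),interpolation=cv2.INTER_CUBIC))
P=[onz(c,u,55) for u in[(206,174),(397,180),(391,286),(209,280)]]
print(np.round(P)); 
E
```

```text
[[ 566. -118.   55.]
 [ 601. -282.   55.]
 [ 505. -305.   55.]
 [ 470. -138.   55.]]
```

View pics/box1c.png

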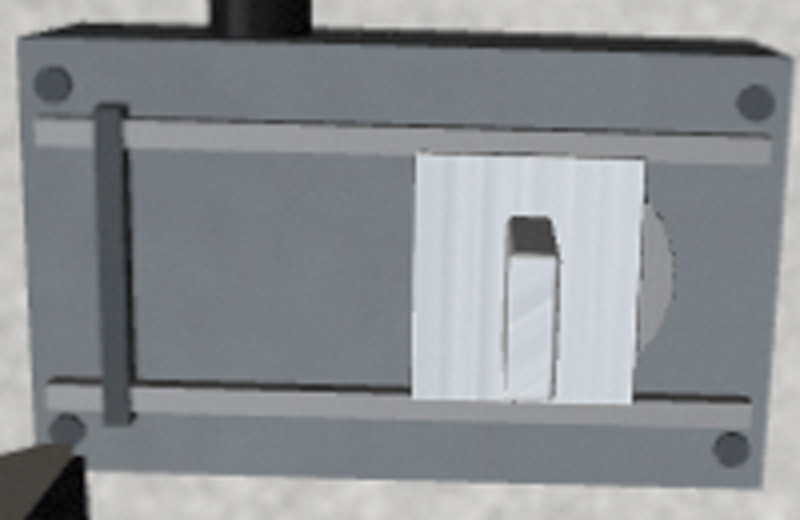

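The crop shows the bright fin top at crop (531,327) and the cover plate with corners (416,152) to (632,403). The lock disc shows on the right, with its edge at (676,275), and the box screws are clear.

```bash
cat >> h.py <<'E'
def fin(): return None
E
python3 - <<'E'
from h import *
im,c=load("box1")
f=lambda a,z:onz(c,(200+(a[0]+.5)/4-.5,165+(a[1]+.5)/4-.5),z)
C=np.array([f(a,55) for a in[(20,40),(790,60),(762,487),(42,467)]])
print(np.round(C,1),"centre",C.mean(0))
S=np.array([f(a,55) for a in[(53,84),(756,102),(731,449),(67,432)]]);print("screws",S.mean(0))
d=(S[0]-S[1])+(S[3]-S[2]);yaw=np.degrees(np.arctan2(d[1],d[0]));print("box y yaw",yaw)
d=(C[0]-C[1])+(C[3]-C[2]);print(np.degrees(np.arctan2(d[1],d[0])))
y=np.array([np.cos(np.radians(yaw)),np.sin(np.radians(yaw)),0])
print("lock",S.mean(0)-35*y,C.mean(0)-35*y)
F=f((531,327),103);print("fin",F)
P=np.mean([f(a,62) for a in[(416,152),(645,158),(632,403),(411,397)]],0);print("plate",P)
print("lock edge",f((676,275),55)+17.5*y)
E
```

```text
[[ 565.2 -117.2   55. ]
 [ 601.5 -281.9   55. ]
 [ 504.8 -304.2   55. ]
 [ 468.6 -139.2   55. ]] centre [ 534.98752905 -210.63065004   55.        ]
screws [ 534.71127901 -210.30733196   55.        ]
box y yaw 102.47908415279522
102.39987934680123
lock [ 542.27419109 -244.48045533   55.        ] [ 542.55044113 -244.80377341   55.        ]
fin [ 541.29096312 -237.34198922  103.        ]
plate [ 541.1587102  -237.52650117   62.        ]
lock edge [ 545.14016868 -253.58224292   55.        ]
```

```bash
python3 - <<'E'
from h import *
R=down(102.4-180); y=np.array([np.cos(np.radians(102.4)),np.sin(np.radians(102.4)),0])
F=np.array([541.3,-237.4,0])
ctrl.move_to(F+[0,0,150],R); ctrl.move_linear(F+[0,0,90],speed=120)
ctrl.grasp(20); print(ctrl.get_gripper_width()*93,ctrl.get_finger_force())
p0=np.array(ctrl.get_position())
hit=ctrl.move_linear(p0+78*y,speed=60,stop_force=15)
p=np.array(ctrl.get_position());print(hit,(p-p0)@y,ctrl.get_contact_force())
ctrl.let_go(); p=np.array(ctrl.get_position())
ctrl.move_linear(p+[0,0,70],speed=200)
# look at the lock: TCP placed so camera axis meets lock
ctrl.move_to([542.4,-244.6,240],R); snap("lock1")
q=ctrl.get_time_s()
ctrl.move_to([575,200,240],down(0)); snap("blk1"); print(q,ctrl.get_time_s())
im,_=load("lock1");cv2.imwrite("pics/lock1c.png",cv2.resize(im[165:295,200:400],(800,520),interpolation=cv2.INTER_CUBIC))
E
```

```text
10.202462216452025 19.999983608722687
True 63.66232833734169 [-0.12873078 -8.73246908 -0.65105992]
7.3917 9.075
```

View pics/lock1c.png

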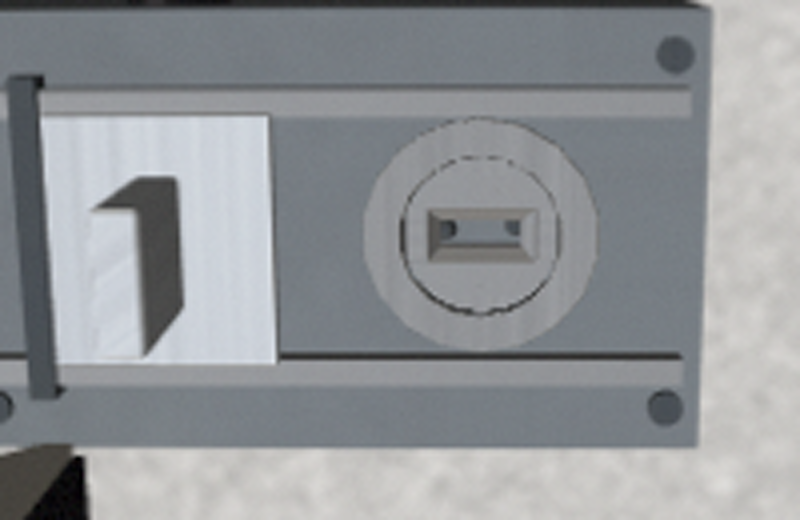

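View pics/blk1.png

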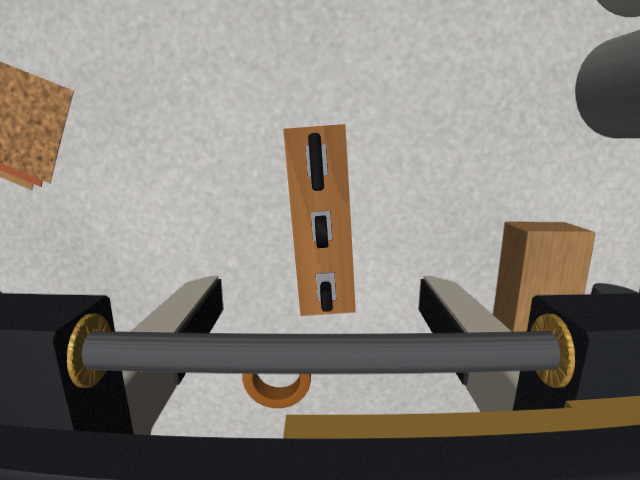

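The cover is open against the stop bar. The keyway funnel is centred at crop (483,235) and lies along the box's y. In the block picture the wing key is the far one, bow at (316,162), with the round key at (321,230) and the slim key at (326,293). I'll measure both and take a closer look at the wing key.

```bash
python3 - <<'E'
from h import *
im,c=load("lock1")
f=lambda a,z:onz(c,(200+(a[0]+.5)/4-.5,165+(a[1]+.5)/4-.5),z)
print("keyway",np.mean([f(a,55) for a in[(427,208),(540,208),(540,263),(428,263)]],0),"cyl",f((481,235),55), "len",np.linalg.norm(f((427,235),55)-f((540,235),55)))
im,c=load("blk1")
B=np.array([onz(c,u,40) for u in[(285,129),(346,124),(355,312),(300,315)]]);print(np.round(B,1))
d=B[0]-B[3]+B[1]-B[2];yaw=np.degrees(np.arctan2(d[1],d[0]));cen=B.mean(0);y=d/np.linalg.norm(d)
print("blk",cen,yaw,"slot",cen+60*y)
m=(im.max(2)<45).astype(np.uint8)
n,_,st,ce=cv2.connectedComponentsWithStats(m)
for s,e in zip(st,ce):
    if s[4]>50 and 280<e[0]<360 and 120<e[1]<320: print(s,e,onz(c,e,74))
w=onz(c,(316,162),66)
ctrl.move_to([*(cen+60*y)[:2],185],down(yaw-90)); 
im,c=snap("wing"); print(ctrl.get_time_s())
E
```

```text
keyway [ 541.52675566 -245.05063735   55.        ] cyl [ 541.53088228 -244.42301123   55.        ] len 25.18317135189949
[[544.5 281.2  40. ]
 [598.6 285.4  40. ]
 [610.2 105.7  40. ]
 [555.3 102.5  40. ]]
blk [577.13036268 193.72446379  40.        ] 93.58058823967016 slot [573.38321955 253.60734046  40.        ]
[     0      0    640    480 255571] [319.18144469 205.86068842] [574.82714439 217.49392636  74.        ]
[309 133  15  58 660] [315.81969697 161.53787879] [572.16239234 253.92522129  74.        ]
[315 216  13  32 352] [320.94602273 231.33522727] [576.28061263 195.69534413  74.        ]
[320 282  12  29 296] [325.77702703 296.08445946] [580.51787099 136.80535182  74.        ]
9.5333
```

View pics/wing.png

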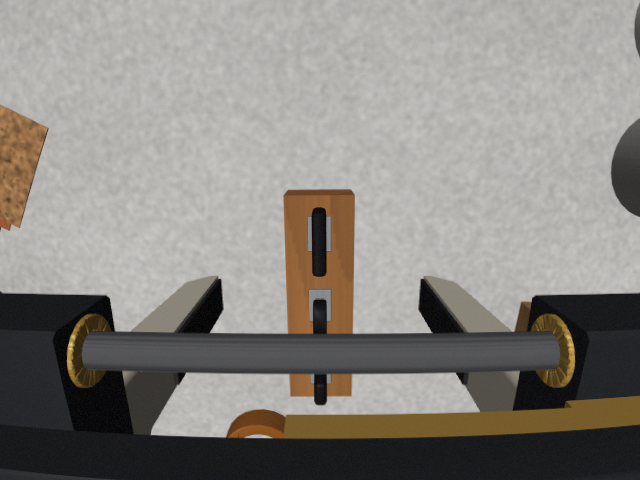

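The gripper is centred over the wing key: bow at (319,241), collar at (319,233). Next I'll refine the key's axis, then grip and lift it.

```bash
python3 - <<'E'
from h import *
im,c=load("wing")
g=im[205:285,300:340].astype(int)
mx,mn=g.max(2),g.min(2)
dk=np.argwhere(mx<45); print("dark rows",dk.min(0)+[205,300],dk.max(0)+[205,300])
gr=np.argwhere((mx-mn<25)&(mx>90)); lo=gr.min(0)+[205,300];hi=gr.max(0)+[205,300];print("collar",lo,hi)
col=onz(c,((lo[1]+hi[1])/2,(lo[0]+hi[0])/2),44);print("collar c",col, np.linalg.norm(onz(c,(319,lo[0]),44)-onz(c,(319,hi[0]+1),44)))
bx=(dk.min(0)[1]+dk.max(0)[1])/2+300
print("near end",onz(c,(bx,276.5),76),"slot pred 573.4 253.6")
i2,c2=load("box1");print("can base",onz(c2,(520,190),0))
E
```

```text
dark rows [208 312] [275 325]
collar [216 308] [250 330]
collar c [572.35553047 254.36756389  44.        ] 28.01829040198987
near end [573.70644652 229.86864329  76.        ] slot pred 573.4 253.6
can base [ 621.07456736 -422.84546781    0.        ]
```

```bash
python3 - <<'E'
from h import *
R=down(3.58)
ctrl.move_linear([572.6,254.1,110],R,speed=150); ctrl.move_linear([572.6,254.1,67],speed=80)
ctrl.grasp(50); print(ctrl.get_gripper_width()*93,ctrl.get_finger_force(),ctrl.get_contact_force())
ctrl.move_linear([572.6,254.1,110],speed=80); ctrl.move_linear([572.6,254.1,190],speed=150)
print(ctrl.get_gripper_width()*93,ctrl.get_contact_force())
R2=down(12.4)
ctrl.move_to([541.5,-244.7,190],R2); snap("held")
for n in("side",): cv2.imwrite("pics/side1.png",ctrl.read_camera(n)[:,:,::-1])
c=cam("side");P=np.array([541.5,-244.7,145]);u=proj(c,P).astype(int);print(u,ctrl.get_time_s(),ctrl.get_position())
im=cv2.imread("pics/side1.png");cv2.imwrite("pics/side1c.png",cv2.resize(im[max(u[1]-50,0):u[1]+70,u[0]-75:u[0]+75],None,fx=4,fy=4,interpolation=cv2.INTER_CUBIC))
E
```

```text
9.44380465582971 50.00003457069397 [ 0.28556353 -1.10466406  0.34552963]
9.875411731531228 [-0.36855205 -0.15274396 -1.91174776]
[388 167] 15.4083 [ 541.85492006 -243.93698958  189.96958598]
```

View pics/side1c.png

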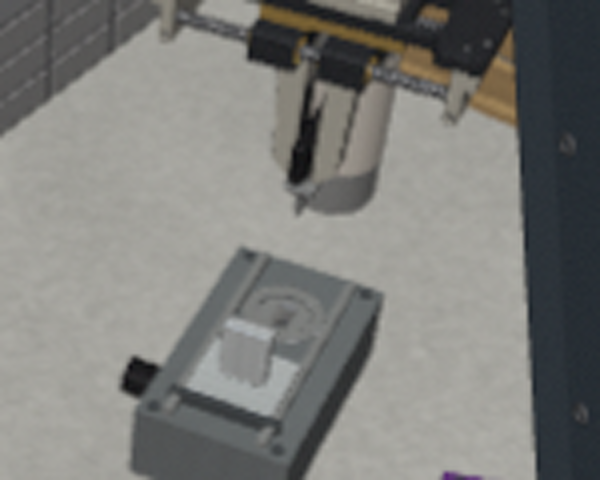

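The key is held upright; its tip at crop (298,212) sits about where predicted. Now I'll descend into the funnel, feeling for contact.

```bash
cat >> h.py <<'E'
yb=np.array([np.cos(np.radians(102.4)),np.sin(np.radians(102.4)),0]); xb=np.array([yb[1],-yb[0],0])
def st(t=""): 
    p=np.array(ctrl.get_position()); f=np.array(ctrl.get_contact_force()); m=np.array(ctrl.get_moment())
    print(t,"p",np.round(p,2),"Fx,Fy(box),Fz",np.round([f@xb,f@yb,f[2]],1),"Mz",round(m[2],3),"t",round(ctrl.get_time_s(),2)); return p,f
E
python3 - <<'E'
from h import *
K=np.array([541.8,-244.8,0]);R=down(12.4)
ctrl.move_linear(K+[0,0,112],R,speed=120); st("above")
h=ctrl.move_linear(K+[0,0,97],speed=20,stop_force=8); st(h)
E
```

```text
above p [ 542.22 -244.94  112.68] Fx,Fy(box),Fz [ 0.6 -0.9 -0.1] Mz -0.006 t 16.21
False p [ 541.86 -244.84   97.09] Fx,Fy(box),Fz [-1.2 -0.  -0.5] Mz -0.022 t 17.11
```

The blade is in cleanly, about 9 mm deep. Now push on through the pins with rocking.

```bash
python3 - <<'E'
from h import *
K=np.array([541.85,-244.84,0]);z=97
for i in range(14):
    z-=1.5; s=1.2*(-1)**i
    h=ctrl.move_linear(K+s*yb+[0,0,max(z,81)],speed=12,stop_force=30); p,f=st(h)
    if p[2]-z>4 or f[2]>45 or p[2]<82.1: break
E
```

```text
False p [ 541.69 -243.76   95.66] Fx,Fy(box),Fz [0.4 0.1 1.2] Mz 0.067 t 17.42
False p [ 541.85 -245.64   93.73] Fx,Fy(box),Fz [-0.1  2.3 -0.2] Mz 0.022 t 17.8
False p [ 542.06 -244.53   92.94] Fx,Fy(box),Fz [-0.4 -5.3  1.3] Mz -0.019 t 18.18
False p [ 542.16 -245.51   91.09] Fx,Fy(box),Fz [-1.   2.2  5. ] Mz -0.008 t 18.57
False p [ 541.66 -243.9    89.3 ] Fx,Fy(box),Fz [ 0.3 -4.  -0.5] Mz -0.015 t 18.95
False p [ 541.52 -245.     87.75] Fx,Fy(box),Fz [-1.3  5.   5.7] Mz 0.013 t 19.33
False p [ 541.39 -243.49   86.22] Fx,Fy(box),Fz [ 0.5 -0.1 -0.5] Mz 0.005 t 19.72
False p [ 541.5  -245.14   84.29] Fx,Fy(box),Fz [ 0.3  5.5 -0.6] Mz 0.022 t 20.1
False p [ 541.72 -243.92   83.55] Fx,Fy(box),Fz [-0.  -1.1 -1.3] Mz 0.026 t 20.48
False p [ 541.92 -245.38   81.94] Fx,Fy(box),Fz [-0.3  4.8  2.9] Mz -0.019 t 20.87
```

```bash
python3 - <<'E'
from h import *
K=np.array([541.75,-244.7,0])
h=ctrl.move_linear(K+[0,0,82],speed=10); st(h)
h=ctrl.move_linear(K+[0,0,75],speed=12,stop_force=22); p,f=st(h)
cv2.imwrite("pics/side2.png",ctrl.read_camera("side")[:,:,::-1])
u=proj(cam("side"),np.array([541.7,-244.7,65])).astype(int)
im=cv2.imread("pics/side2.png");cv2.imwrite("pics/side2c.png",cv2.resize(im[u[1]-50:u[1]+40,u[0]-60:u[0]+60],None,fx=6,fy=6,interpolation=cv2.INTER_CUBIC))
E
```

```text
False p [ 541.75 -244.76   81.97] Fx,Fy(box),Fz [0.3 1.1 0.1] Mz 0.026 t 21.15
True p [ 541.81 -244.76   81.88] Fx,Fy(box),Fz [-1.   3.4  7.6] Mz -0.01 t 21.44
```

View pics/side2c.png

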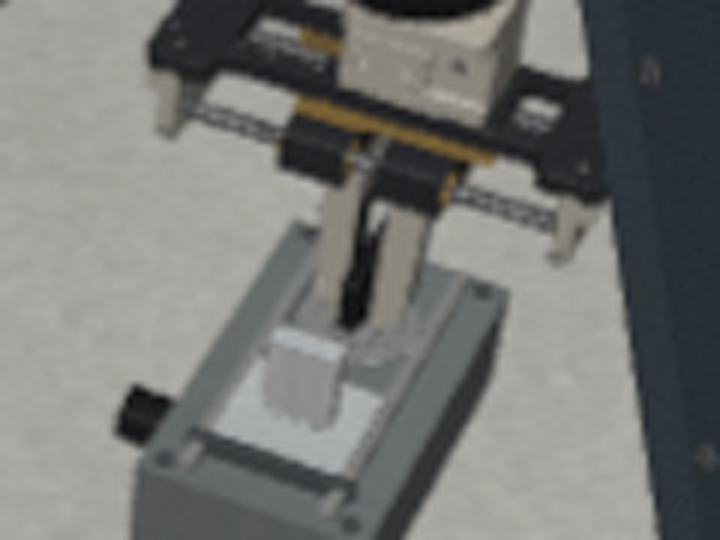

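The key is home: a hard stop at z 81.9, matching the predicted 82, and the collar looks down on the face. Now the clockwise turn in steps.

```bash
python3 - <<'E'
from h import *
K=np.array([541.75,-244.74,81.8])
for a in (10,25,40,55,70,80,86,90):
    try: h=ctrl.move_linear(K,down(12.4-a),speed=20)
    except ctrl.PlanningError as e: print(e);break
    p,f=st(a); R=np.array(ctrl.get_tool_rot()); print("   yaw",round(np.degrees(np.arctan2(R[1,1],R[0,1])),2),ctrl.get_finger_force(),round(ctrl.get_gripper_width()*93,2))
    if abs(ctrl.get_moment()[2])>.6 or np.linalg.norm(f)>35: break
E
```

```text
10 p [ 542.13 -244.83   81.99] Fx,Fy(box),Fz [2.3 0.8 1.8] Mz 0.027 t 21.82
   yaw 2.59 50.00122904777527 9.88
25 p [ 541.94 -244.82   81.95] Fx,Fy(box),Fz [1.2 0.5 2.4] Mz 0.085 t 22.23
   yaw -12.3 50.00208556652069 10.01
40 p [ 541.76 -244.77   81.94] Fx,Fy(box),Fz [0.5 1.3 4.4] Mz 0.048 t 22.63
   yaw -27.26 50.00360906124115 9.64
55 p [ 541.62 -244.68   81.93] Fx,Fy(box),Fz [0.7 2.6 5.6] Mz 0.062 t 23.04
   yaw -42.35 50.00517725944519 9.48
70 p [ 541.43 -244.56   81.91] Fx,Fy(box),Fz [-0.9  3.2  6.4] Mz 0.073 t 23.45
   yaw -57.35 50.0073105096817 9.57
80 p [ 541.39 -244.43   81.91] Fx,Fy(box),Fz [-1.8  3.9  7.3] Mz 0.086 t 23.77
   yaw -67.36 50.00871956348419 9.87
86 p [ 541.36 -244.37   81.92] Fx,Fy(box),Fz [-1.6  3.9  6.2] Mz 0.059 t 24.03
   yaw -73.36 50.00972628593445 9.84
90 p [ 541.32 -244.32   81.91] Fx,Fy(box),Fz [-2.1  5.4  6.6] Mz 0.094 t 24.28
   yaw -77.35 50.010244846343994 9.63
```

```bash
python3 - <<'E'
from h import *
K=np.array([541.75,-244.74,81.8])
for a in range(92,112,2):
    ctrl.move_linear(K,down(12.4-a),speed=20); ctrl.wait(.2)
    M=np.mean([ctrl.get_moment()[2] for _ in range(5)]); p,f=st(a); R=np.array(ctrl.get_tool_rot()); print("   yaw",round(np.degrees(np.arctan2(R[1,1],R[0,1])),2),round(M,3))
    if M>.5 or np.linalg.norm(f)>35: break
E
```

```text
92 p [ 541.32 -244.28   81.91] Fx,Fy(box),Fz [-1.6  5.1  7.6] Mz 0.068 t 24.73
   yaw -79.32 0.068
94 p [ 541.33 -244.28   81.92] Fx,Fy(box),Fz [-1.5  5.4  6.6] Mz 0.134 t 25.18
   yaw -81.33 0.134
96 p [ 541.34 -244.25   81.94] Fx,Fy(box),Fz [-0.5  4.3  7.3] Mz 0.148 t 25.63
   yaw -83.32 0.148
98 p [ 541.32 -244.23   81.9 ] Fx,Fy(box),Fz [-1.6  5.6  7.1] Mz 0.304 t 26.08
   yaw -85.3 0.304
100 p [ 541.33 -244.22   81.93] Fx,Fy(box),Fz [-0.2  5.3  7.7] Mz 0.45 t 26.53
   yaw -87.28 0.45
102 p [ 541.51 -244.17   81.92] Fx,Fy(box),Fz [0.1 5.6 6.9] Mz 0.512 t 26.98
   yaw -89.28 0.512
```

```bash
python3 - <<'E'
from h import *
ctrl.wait(1); st("hold"); print(np.mean([ctrl.get_moment()[2] for _ in range(5)]),ctrl.get_finger_force(),ctrl.get_gripper_width()*93)
im=ctrl.read_camera("side")[:,:,::-1]
u=proj(cam("side"),np.array([541.7,-244.7,65])).astype(int)
a=cv2.resize(im[u[1]-50:u[1]+40,u[0]-60:u[0]+60],(800,600),interpolation=cv2.INTER_CUBIC)
cv2.imwrite("pics/side3c.png",a)
E
```

```text
hold p [ 541.52 -244.15   81.93] Fx,Fy(box),Fz [0.1 5.7 5.7] Mz 0.484 t 27.98
0.48382627698193187 50.213279128074646 9.927461655689331
```

View pics/side3c.png

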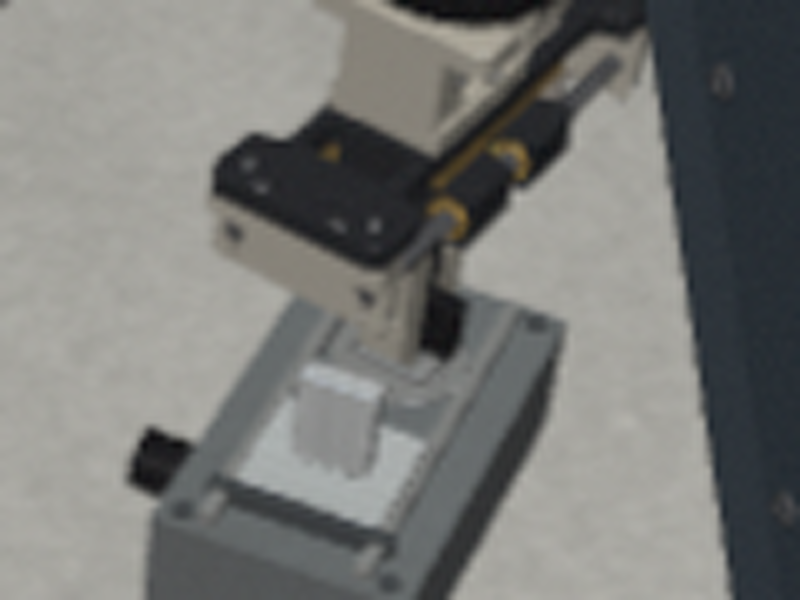

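The key is turned a quarter with its bow (445,325) across the box. It is held against the stop with a steady moment of 0.48 N m, and the cover is still open.

```bash
python3 -c "
from station import ctrl
print(ctrl.close_job())"
```

```text
the job is handed in; nothing more can be done
None
```

I handed the job in at about 28 s: the dust cover is open against its stop, the wing key is fully home and turned clockwise to its stop, and the gripper is still holding it there. I moved nothing else, though I took no final picture of the rest of the table.

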